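# Put the pantry tins away by colour

## Task

Put the blue and the orange tins away as two stacks: the wide tin of each colour stands inside the tray of its own colour, and the narrow tin of the same colour stands centred on top of it, right side up as they stand now. Leave the green tin and the two cartons where they are.

Things in the scene. Friction and masses are not known exactly. Their poses are not given: they have to be found in the camera images.
- wide_blue_mid (a point): centre (half-way up) of the wide blue tin, loose: a closed cylinder 62 mm in diameter, 56 mm high, flat blue ends, blue wall with a pale band; about 0.2 kg, stands upright, z axis up
- narrow_blue_mid (a point): centre (half-way up) of the narrow blue tin, loose: a closed cylinder 48 mm in diameter, 50 mm high, flat blue ends, blue wall with a pale band; about 0.11 kg, stands upright, z axis up
- tray_blue: shallow square blue tray, fixed to the worktop: 90 x 90 mm outside, 84 x 84 mm inside, rim top 8 mm and inner floor 3 mm above the worktop; origin at the centre of its underside on the worktop, x and y along its sides, z up
- wide_orange_mid (a point): centre (half-way up) of the wide orange tin, loose: a closed cylinder 62 mm in diameter, 56 mm high, flat orange ends, orange wall with a pale band; about 0.2 kg, stands upright, z axis up
- narrow_orange_mid (a point): centre (half-way up) of the narrow orange tin, loose: a closed cylinder 48 mm in diameter, 50 mm high, flat orange ends, orange wall with a pale band; about 0.11 kg, stands upright, z axis up
- tray_orange: shallow square orange tray, fixed to the worktop: 90 x 90 mm outside, 84 x 84 mm inside, rim top 8 mm and inner floor 3 mm above the worktop; origin at the centre of its underside on the worktop, x and y along its sides, z up
- wide_green_mid (a point): bystander: centre (half-way up) of a green tin, loose, 62 mm in diameter, 56 mm high, standing upright; stays where it is
- carton_blue_mid (a point): bystander: centre (half-way up) of a standing blue carton with a pale panel, loose, 70 x 42 mm in plan (x, y), 95 mm high; stays where it is
- carton_orange_mid (a point): bystander: centre (half-way up) of a standing orange carton with a pale panel, loose, 70 x 42 mm in plan (x, y), 95 mm high; stays where it is
Things that resemble listed ones, but are neither listed nor needed, are in the scene too. Of the things that look like the tray_blue, the smaller one is meant.

How it is judged:
By the outcome, as a careful person would: the job done as asked, in the order asked, and still so for the second after the job is handed in, with the robot touching nothing.
It also fails if it takes over 120 s, if anything falls off the work surface, if the arm or the gripper's body presses on something with over 40 N, if the wrist force passes 120 N, or if a joint passes its speed limit or range.

## Robot

A 6-joint arm with a two-finger parallel gripper is mounted at the origin on the work surface. World frame = base frame: x ahead of the robot, y to its left, z up, the work surface at z = 0. Lengths are in m, angles in degrees, forces in N, time in s.
With the tool pointing down it reaches from about 0.4 to 0.825 m from the base axis. Payload 7 kg.
Tool frame: the origin (TCP) lies at the very end of the fingers, on their centre line; the grasp point (between the pads) lies 19 mm behind it; z points along the fingers, y is the line along which they close (so a half turn about z gives the same grasp; the last joint's range is limited). The gripper opens to 88 mm and grips with 3 to 60 N. Pads are 19 mm wide; open, the fingers measure 130 mm over their backs; the gripper's body (78 mm by 193 mm) begins 47 mm behind the grasp point.
Start: joints at [84.517, 20.546, 0.682, 0, -70.136, -16.507], TCP at [0.253, 0.626, 0.227] pointing down, gripper open.
Joint ranges: [-176.03, 176.03], [-82.01, 121.73], [-58.28, 71.71], [-173.87, 95.51], [-174.79, -0.11], [-173.66, 173.66]. Speed limits (degrees/s): [136.94, 136.94, 172.46, 180, 180, 180].

## Interface

Orientations are given as [roll, pitch, yaw] about the fixed x, y, z axes, in that order (R = Rz(yaw) Ry(pitch) Rx(roll)).
In Python, from plant import r gives the robot as it stands. The module is installed in compiled form; this text tells all that it offers.
- The arm moves only by the tool jog_arm, never from a script. Its arguments are lists of equal length, an entry for each row: "travel": the shift along the tool's x, y, z each as a share of 50 cm, from -1 to 1, a list of three; "dr": the turn, a rotation vector about the tool's x, y, z each as a share of 360 degrees, from -1 to 1, a list of three; "claw": the opening, from 0 (shut) to 1 (fully open). A call has exactly 10 rows; each row is the pose to reach, as a shift and turn from the pose commanded when the call began, along the tool's axes at that moment, turning the shorter way round; what a row does not reach only later rows make up. A row lasts 1/8 s, in which the tool goes at most 62.5 mm and 10.7 degrees, less where a joint would pass 70% of its speed; a pose out of reach is approached as far as the arm can. A call with a number of a shift or a turn outside -1 to 1 is refused whole. A call with a gripper value outside its range is refused whole. The fingers move at their own pace and stop on an object; "newtons" is the grip in N (left out, the last holds). Time passes only in rows, so rows that repeat a pose let the fingers close, or fill a call up. It gives the time, the measured TCP pose, the force, the opening and the grip force at its end, in the units of the state.
- r.get_state(): the state, without advancing time (a new reading comes with each control period).
- r.capture(name): name is "scene" or "top" or "wrist"; returns a dict with "pixels" (400x640x3 uint8, red, green, blue), "range_z" (400x640 float32, m along the optical axis (not along the pixel's ray), 0 where there is no reading), "fx", "fy", "cx", "cy" (pixels), "dist_coeffs" ([k1, k2, p1, p2, k3] as OpenCV has them; the pictures are not rectified), "position" and "attitude" of the camera in the world; the wrist camera has in their place "hand_eye" (4x4, takes a point from camera to tool coordinates, whose origin is the TCP and whose axes are the flange's). Camera axes: x right, y up, looking along -z (the intrinsics and any distortion apply to the point x, -y, -z); pixel columns grow to the right and rows downward; lengths in m; the calibration is good to about 2 mm. A picture is of the moment at which its call begins: read the wrist's pose just before it.
- r.close_job(): hands the job in; it is judged then, once.
Trained networks look in the newest picture that a camera, given by its name, has taken for a name from the list of things; names that differ only in an ending like _2 or _b are one class to them, and where a whole thing is asked for, a point or a joint stands for the part that bears it (a point fixed in the world has none). Each returns a list of dicts, best first, with "conf" (0 to 1); they miss things now and then, are a little off and sometimes report something else, mostly with a low value. They report only what shows in the picture. A call takes as long as a camera call. They do not tell look-alikes from the thing itself.
- r.boxes_of(name, camera): "extent" ([left, top, right, bottom] in pixels, round what is visible of it).
- r.regions_of(name, camera): "pixels" (400x640 bool, what is visible of it) and "extent" ([left, top, right, bottom] in pixels, round what is visible of it).
- r.tip_of(name, camera): "at" ([column, row] in pixels: a listed point, or the origin of a listed thing).
The state is a dict: "time_s": time; "joints": joint angles; "qd": joint speeds; "joint_torque": joint torques, N m; "tcp_pos": TCP position; "eef_rot": TCP orientation; "contact_force": force on the tool from outside, world axes, zero at the start; "moment": the same for the moment, N m; "gripper_width": finger opening in m; "gripper_force": force on a finger pad.
Only numpy, scipy, OpenCV 4.12 (cv2) and the standard library are available. Lean on these libraries where they do the work, as an engineer would, in place of code of your own. Each camera call takes 0.05 s, during which the arm holds its last target. There are 200 camera calls.

## Working session

There is one attempt and no reset: what is moved stays moved. The work goes in short steps, Python scripts to look and compute and a tool call to move; the robot and the scene stay as the last step left them, time stands still between calls to the robot, and variables do not carry over. Pictures are saved under pics/ and viewed, at most 14 in all, crops included, and the job is handed in when it is done.

Besides the shell and the picture viewer there is one more tool, called after ">>>" as name(argument=value, ...), one argument or row to a line, values as JSON. jog_arm: Moves the arm, as the interface text tells. Its arguments: {"type":"object","properties":{"travel":{"type":"array"},"dr":{"type":"array"},"claw":{"type":"array"},"newtons":{"type":"number"}},"required":["travel","dr","claw"]}

```bash
mkdir -p pics
cat > h.py <<'E'
import numpy as np, cv2
from scipy.spatial.transform import Rotation as R
from plant import r
def campose(c,s=None):
    if 'hand_eye' in c:
        T=np.eye(4);T[:3,:3]=R.from_euler('xyz',s['eef_rot'],degrees=True).as_matrix();T[:3,3]=s['tcp_pos']
        return T@np.array(c['hand_eye'])
    T=np.eye(4);a=np.array(c['attitude'])
    T[:3,:3]=a if a.shape==(3,3) else (R.from_euler('xyz',a,degrees=True).as_matrix() if a.size==3 else R.from_quat(a).as_matrix())
    T[:3,3]=c['position'];return T
def cloud(c,s=None):
    T=campose(c,s);K=np.array([[c['fx'],0,c['cx']],[0,c['fy'],c['cy']],[0,0,1.]])
    u,v=np.meshgrid(np.arange(640.),np.arange(400.))
    p=cv2.undistortPoints(np.stack([u.ravel(),v.ravel()],1)[:,None],K,np.array(c['dist_coeffs'],float))[:,0]
    z=c['range_z'].ravel();P=np.stack([p[:,0]*z,-p[:,1]*z,-z],1)
    return (P@T[:3,:3].T+T[:3,3]).reshape(400,640,3)
def save(c,n): cv2.imwrite(f'pics/{n}.png',c['pixels'][:,:,::-1])
E
python3 - <<'E'
from h import *
names="wide_blue_mid narrow_blue_mid tray_blue wide_orange_mid narrow_orange_mid tray_orange wide_green_mid carton_blue_mid carton_orange_mid".split()
for cam in("top","scene"):
    s=r.get_state();c=r.capture(cam);save(c,cam+'0');print(cam,c['position'],c['attitude'],c['fx'])
    W=cloud(c,s);np.save(cam+'0.npy',W)
    for n in names:
        for g in r.regions_of(n,cam)[:3]:
            m=g['pixels']&(c['range_z']>0)
            P=W[m]
            if len(P)<10: continue
            top=P[P[:,2]>np.percentile(P[:,2],95)-.006]
            print(n,round(g['conf'],2),np.round(g['extent']),m.sum(),'top',(.5*(np.percentile(top,1,0)+np.percentile(top,99,0))).round(3),'ext',np.ptp(top,0).round(3),'med',np.median(P,0).round(3))
print(r.get_state())
E
```

```text
top [0.38170351 0.00873627 1.20839694] [ 10.58624381  -0.94086614 -90.17437498] 461.244940204816
wide_blue_mid 0.8 [412. 252. 444. 279.] 559 top [ 0.439 -0.273  0.056] ext [0.059 0.061 0.01 ] med [ 0.438 -0.269  0.054]
narrow_blue_mid 0.89 [194. 193. 215. 213.] 337 top [0.605 0.297 0.05 ] ext [0.045 0.047 0.009] med [0.604 0.294 0.048]
tray_blue 0.83 [264. 178. 300. 213.] 1169 top [0.628 0.098 0.006] ext [0.096 0.092 0.011] med [0.628 0.099 0.002]
tray_blue 0.67 [239. 110. 290. 162.] 2059 top [0.795 0.152 0.01 ] ext [0.142 0.143 0.013] med [0.796 0.153 0.004]
tray_blue 0.54 [353. 248. 379. 271.] 539 top [ 0.454 -0.115  0.056] ext [0.06  0.063 0.012] med [ 0.453 -0.112  0.054]
wide_orange_mid 0.74 [277. 244. 303. 269.] 518 top [0.47  0.073 0.056] ext [0.06  0.06  0.009] med [0.468 0.072 0.055]
narrow_orange_mid 0.74 [196. 254. 220. 275.] 356 top [0.445 0.286 0.05 ] ext [0.045 0.047 0.008] med [0.445 0.282 0.048]
tray_orange 0.93 [329. 184. 371. 220.] 1170 top [ 0.609 -0.079  0.006] ext [0.104 0.103 0.011] med [ 0.608 -0.081  0.002]
wide_green_mid 0.68 [352. 250. 378. 273.] 494 top [ 0
[... 1752 characters left out ...]
.08   0.092]
{'time_s': 1.0, 'joints': array([ 8.45166444e+01,  2.05443593e+01,  6.82700914e-01,  7.05692896e-05,
       -7.01372583e+01, -1.65084086e+01]), 'qd': array([ 0.00728929, -0.03766462, -0.06990466, -0.00579636,  0.06828921,
        0.05146945]), 'joint_torque': array([ 4.12724012e-04, -5.82396197e+01,  2.93302900e+01,  7.00230449e+00,
        1.25389727e-02, -1.21281826e-05]), 'tcp_pos': array([0.25276233, 0.62586211, 0.22658971]), 'eef_rot': array([-1.79998942e+02,  2.44199218e-04, -2.19917403e+01]), 'contact_force': array([ 0.33010509, -0.75911674, -0.32352695]), 'moment': array([-0.03048412,  0.00965005, -0.0118118 ]), 'gripper_force': 0.0, 'gripper_width': 0.08731648635625516}
```

View pics/top0.png

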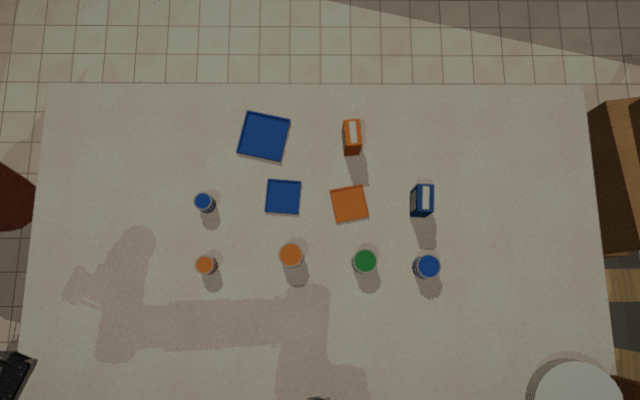

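View pics/scene0.png

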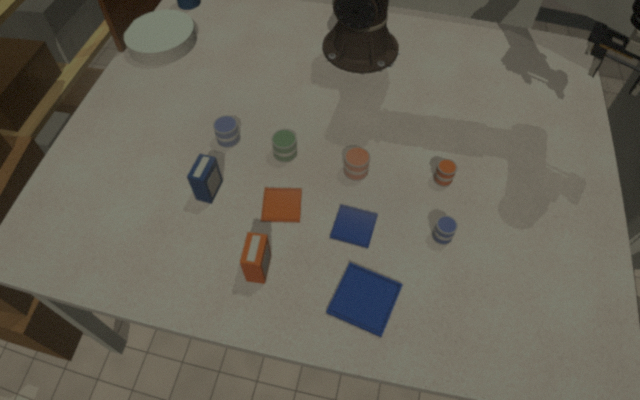

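Top: small blue tray at (282,196), large decoy at (264,136), and orange tray at (349,204). The wide tins are at orange (290,254), blue (428,266) and green (365,261), with the narrow tins on the left at (204,202) and (206,264). The scene view agrees on all of these, and so do the heights. I'll start with wide orange and move to hover with yaw 0.

>>> jog_arm(
  travel=[
    [0.817,0.865,0.054],
    [0.817,0.865,0.054],
    [0.817,0.865,0.054],
    [0.817,0.865,0.054],
    [0.817,0.865,0.054],
    [0.817,0.865,0.054],
    [0.817,0.865,0.054],
    [0.817,0.865,0.054],
    [0.817,0.865,0.054],
    [0.817,0.865,0.054],
  ],
  dr=[
    [0,0,-0.0611],
    [0,0,-0.0611],
    [0,0,-0.0611],
    [0,0,-0.0611],
    [0,0,-0.0611],
    [0,0,-0.0611],
    [0,0,-0.0611],
    [0,0,-0.0611],
    [0,0,-0.0611],
    [0,0,-0.0611],
  ],
  claw=[1,1,1,1,1,1,1,1,1,1],
  newtons=25,
)

```text
time_s: 2.25
tcp_pos: [0.47, 0.0693, 0.1997]
eef_rot: [-180.0, -0.0, -0.1]
contact_force: [0.2, 1.0, -0.4]
gripper_width: 0.0882
gripper_force: 0.0
```

```bash
cat >> h.py <<'E'
def look(cam,xy,h,rad,name=None):
    "centre of tin-top pixels near xy at height h (min enclosing circle + centroid)"
    s=r.get_state();c=r.capture(cam);W=cloud(c,s)
    if name: save(c,name)
    m=(np.hypot(W[...,0]-xy[0],W[...,1]-xy[1])<rad)&(abs(W[...,2]-h)<.006)&(c['range_z']>0)
    m=cv2.morphologyEx(m.astype('u1'),cv2.MORPH_OPEN,np.ones((3,3)))>0
    P=W[m]
    if len(P)<20: print(cam,'few',len(P));return s,c,W
    (x,y),q=cv2.minEnclosingCircle(P[:,:2].astype('f4'))
    print(cam,'n',len(P),'circ',round(x,4),round(y,4),'r',round(q,4),'mean',P.mean(0).round(4),'ext',np.ptp(P,0).round(3))
    return s,c,W
E
python3 - <<'E'
from h import *
s,c,W=look('wrist',(.47,.072),.056,.045,'w1')
print(s['tcp_pos'],s['eef_rot'],c['hand_eye'])
look('top',(.47,.072),.056,.045)
E
```

```text
wrist n 3798 circ 0.4685 0.0706 r 0.0312 mean [0.469  0.0706 0.056 ] ext [0.06  0.061 0.006]
[0.47002577 0.06934057 0.19974966] [-1.79993238e+02 -2.71324181e-02 -9.98347624e-02] [[ 1.73438021e-03  9.61911416e-01  2.73355848e-01  7.38194982e-02]
 [ 9.99998479e-01 -1.71869455e-03 -2.96849951e-04 -3.70403874e-04]
 [ 1.84271849e-04  2.73355947e-01 -9.61912934e-01 -1.58350670e-01]
 [ 0.00000000e+00  0.00000000e+00  0.00000000e+00  1.00000000e+00]]
top n 36 circ 0.4461 0.064 r 0.0145 mean [0.4453 0.0649 0.0544] ext [0.015 0.025 0.008]
```

View pics/w1.png

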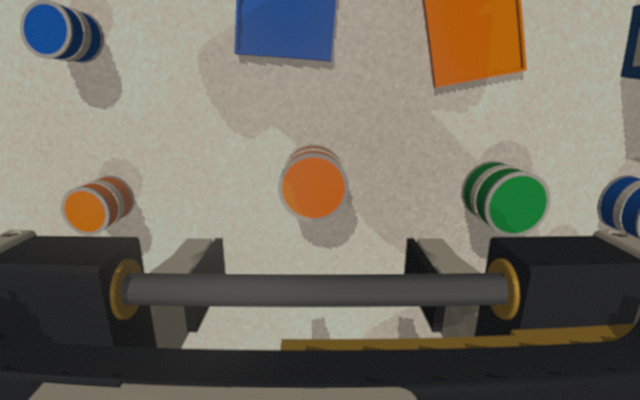

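The wrist view shows the wide orange tin at (313,186), circle radius 31 mm, at (0.4687, 0.0706). Descending to grasp it.

>>> jog_arm(
  travel=[
    [-0.002,0.002,0.1],
    [-0.002,0.002,0.2],
    [-0.002,0.002,0.3],
    [-0.002,0.002,0.36],
    [-0.002,0.002,0.36],
    [-0.002,0.002,0.36],
    [-0.002,0.002,0.36],
    [-0.002,0.002,0.36],
    [-0.002,0.002,0.36],
    [-0.002,0.002,0.36],
  ],
  dr=[
    [0,0,0],
    [0,0,0],
    [0,0,0],
    [0,0,0],
    [0,0,0],
    [0,0,0],
    [0,0,0],
    [0,0,0],
    [0,0,0],
    [0,0,0],
  ],
  claw=[1,1,1,1,1,0.6,0.5,0.5,0.5,0.5],
  newtons=25,
)

```text
time_s: 3.6
tcp_pos: [0.4692, 0.0712, 0.0206]
eef_rot: [-180.0, -0.1, 0.0]
contact_force: [-2.5, 1.1, 7.9]
gripper_width: 0.0616
gripper_force: 25.0
```

>>> jog_arm(
  travel=[
    [0,0,-0.08],
    [0,0,-0.16],
    [0.07,0.075,-0.16],
    [0.14,0.15,-0.16],
    [0.21,0.226,-0.16],
    [0.279,0.302,-0.16],
    [0.279,0.302,-0.16],
    [0.279,0.302,-0.1],
    [0.279,0.302,-0.04],
    [0.279,0.302,-0.02],
  ],
  dr=[
    [0,0,0],
    [0,0,0],
    [0,0,0],
    [0,0,0],
    [0,0,0],
    [0,0,0],
    [0,0,0],
    [0,0,0],
    [0,0,0],
    [0,0,0],
  ],
  claw=[0.5,0.5,0.5,0.5,0.5,0.5,0.5,0.5,0.5,0.5],
)

```text
time_s: 4.85
tcp_pos: [0.6061, -0.08, 0.0277]
eef_rot: [180.0, 0.2, -0.0]
contact_force: [0.0, -0.1, -2.3]
gripper_width: 0.0614
gripper_force: 25.0
```

>>> jog_arm(
  travel=[
    [0,0,0.006],
    [0,0,0.012],
    [0,0,0.013],
    [0,0,0.013],
    [0,0,0.013],
    [0,0,0.013],
    [0,0,0.013],
    [0,0,0.013],
    [0,0,0.013],
    [0,0,0.013],
  ],
  dr=[
    [0,0,0],
    [0,0,0],
    [0,0,0],
    [0,0,0],
    [0,0,0],
    [0,0,0],
    [0,0,0],
    [0,0,0],
    [0,0,0],
    [0,0,0],
  ],
  claw=[0.5,0.5,0.5,0.5,0.5,0.9,1,1,1,1],
)

```text
time_s: 6.1
tcp_pos: [0.6081, -0.0801, 0.0231]
eef_rot: [180.0, -0.0, 0.0]
contact_force: [0.1, 0.2, 0.5]
gripper_width: 0.0876
gripper_force: 0.0
```

>>> jog_arm(
  travel=[
    [0,0,-0.12],
    [0,0,-0.24],
    [0,0,-0.354],
    [-0.085,0.096,-0.354],
    [-0.17,0.192,-0.354],
    [-0.255,0.288,-0.354],
    [-0.34,0.384,-0.354],
    [-0.34,0.384,-0.354],
    [-0.34,0.384,-0.354],
    [-0.34,0.384,-0.354],
  ],
  dr=[
    [0,0,0],
    [0,0,0],
    [0,0,0],
    [0,0,0],
    [0,0,0],
    [0,0,0],
    [0,0,0],
    [0,0,0],
    [0,0,0],
    [0,0,0],
  ],
  claw=[1,1,1,1,1,1,1,1,1,1],
)

```text
time_s: 7.35
tcp_pos: [0.4389, -0.2716, 0.2]
eef_rot: [-180.0, -0.0, 0.1]
contact_force: [0.7, 0.1, 0.1]
gripper_width: 0.0876
gripper_force: 0.0
```

Run:
```python
from h import *
s,c,W=look('wrist',(.438,-.272),.056,.045)
look('wrist',(.608,-.08),.059,.045)
look('top',(.608,-.08),.059,.045)
print(s['tcp_pos'],s['eef_rot'])
```

```text
wrist n 3796 circ 0.4386 -0.2737 r 0.0311 mean [ 0.4392 -0.2736  0.056 ] ext [0.061 0.061 0.006]
wrist n 1066 circ 0.592 -0.0793 r 0.0273 mean [ 0.5855 -0.0801  0.059 ] ext [0.018 0.055 0.008]
top few 0
[ 0.4389105  -0.27157095  0.20003682] [-1.79999766e+02 -7.16200044e-03  5.13909955e-02]
```

>>> jog_arm(
  travel=[
    [0.002,0.003,0.1],
    [0.002,0.003,0.2],
    [0.002,0.003,0.3],
    [0.002,0.003,0.36],
    [0.002,0.003,0.36],
    [0.002,0.003,0.36],
    [0.002,0.003,0.36],
    [0.002,0.003,0.36],
    [0.002,0.003,0.36],
    [0.002,0.003,0.36],
  ],
  dr=[
    [0,0,0],
    [0,0,0],
    [0,0,0],
    [0,0,0],
    [0,0,0],
    [0,0,0],
    [0,0,0],
    [0,0,0],
    [0,0,0],
    [0,0,0],
  ],
  claw=[1,1,1,1,1,0.6,0.5,0.5,0.5,0.5],
)

```text
time_s: 8.75
tcp_pos: [0.4399, -0.2738, 0.0212]
eef_rot: [180.0, -0.1, 0.0]
contact_force: [-0.8, 1.8, 6.9]
gripper_width: 0.062
gripper_force: 25.0
```

>>> jog_arm(
  travel=[
    [0,0,-0.12],
    [0,0,-0.24],
    [0,0,-0.32],
    [0.06,-0.11,-0.32],
    [0.112,-0.22,-0.32],
    [0.168,-0.33,-0.32],
    [0.224,-0.44,-0.32],
    [0.28,-0.55,-0.32],
    [0.33,-0.65,-0.32],
    [0.378,-0.744,-0.32],
  ],
  dr=[
    [0,0,0],
    [0,0,0],
    [0,0,0],
    [0,0,0],
    [0,0,0],
    [0,0,0],
    [0,0,0],
    [0,0,0],
    [0,0,0],
    [0,0,0],
  ],
  claw=[0.5,0.5,0.5,0.5,0.5,0.5,0.5,0.5,0.5,0.5],
)

```text
time_s: 10.0
tcp_pos: [0.6283, 0.1003, 0.18]
eef_rot: [-180.0, 0.0, 0.0]
contact_force: [0.7, -0.6, -2.0]
gripper_width: 0.0618
gripper_force: 25.0
```

>>> jog_arm(
  travel=[
    [0,0,0],
    [0,0,0],
    [0,0,0.1],
    [0,0,0.2],
    [0,0,0.27],
    [0,0,0.3],
    [0,0,0.306],
    [0,0,0.31],
    [0,0,0.312],
    [0,0,0.312],
  ],
  dr=[
    [0,0,0],
    [0,0,0],
    [0,0,0],
    [0,0,0],
    [0,0,0],
    [0,0,0],
    [0,0,0],
    [0,0,0],
    [0,0,0],
    [0,0,0],
  ],
  claw=[0.5,0.5,0.5,0.5,0.5,0.5,0.5,0.5,0.5,0.5],
)

```text
time_s: 11.25
tcp_pos: [0.6285, 0.0986, 0.0249]
eef_rot: [-180.0, -0.1, 0.0]
contact_force: [-0.8, 0.0, -2.4]
gripper_width: 0.0612
gripper_force: 25.0
```

>>> jog_arm(
  travel=[
    [0,0,0.003],
    [0,0,0.003],
    [0,0,0.003],
    [0,0,0.003],
    [0,0,0.003],
    [0,0,0.003],
    [0,0,-0.12],
    [0,0,-0.24],
    [0,0,-0.35],
    [0,0,-0.35],
  ],
  dr=[
    [0,0,0],
    [0,0,0],
    [0,0,0],
    [0,0,0],
    [0,0,0],
    [0,0,0],
    [0,0,0],
    [0,0,0],
    [0,0,0],
    [0,0,0],
  ],
  claw=[0.5,0.5,0.9,1,1,1,1,1,1,1],
)

```text
time_s: 12.5
tcp_pos: [0.6308, 0.0992, 0.2048]
eef_rot: [-179.8, -0.5, 0.0]
contact_force: [0.5, 0.6, -1.4]
gripper_width: 0.0877
gripper_force: 0.0
```

Run:
```python
from h import *
s,c,W=look('wrist',(.628,.098),.059,.045,'w2')
look('wrist',(.608,-.08),.059,.045)
look('wrist',(.605,.297),.05,.045)
print(s['tcp_pos'],s['eef_rot'])
```

```text
wrist n 3735 circ 0.6274 0.0986 r 0.0312 mean [0.628  0.0988 0.059 ] ext [0.061 0.061 0.006]
wrist n 3277 circ 0.608 -0.0797 r 0.0315 mean [ 0.6101 -0.0784  0.059 ] ext [0.056 0.063 0.008]
wrist n 1961 circ 0.605 0.2961 r 0.0248 mean [0.6062 0.295  0.05  ] ext [0.048 0.048 0.008]
[0.63079502 0.09916986 0.20480914] [-1.79823517e+02 -5.23154840e-01  3.98599774e-02]
```

View pics/w2.png

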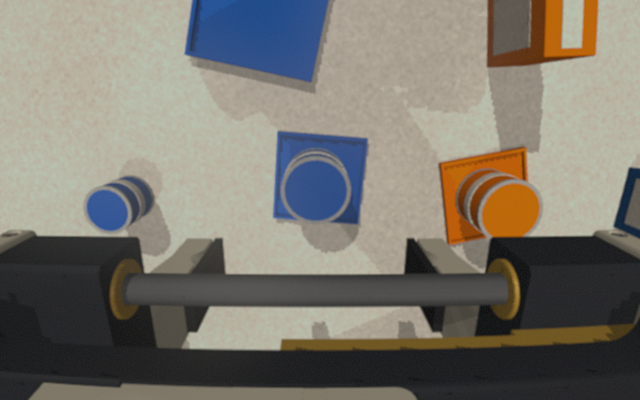

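Both wide tins stand in their own trays: blue at (316,190), orange at (500,207). Next is narrow blue.

>>> jog_arm(
  travel=[
    [-0.012,-0.1,0],
    [-0.024,-0.2,0],
    [-0.036,-0.3,0],
    [-0.046,-0.396,0],
    [-0.046,-0.396,0],
    [-0.046,-0.396,0],
    [-0.046,-0.396,0],
    [-0.046,-0.396,0],
    [-0.046,-0.396,0],
    [-0.046,-0.396,0],
  ],
  dr=[
    [0,0,0],
    [0,0,0],
    [0,0,0],
    [0,0,0],
    [0,0,0],
    [0,0,0],
    [0,0,0],
    [0,0,0],
    [0,0,0],
    [0,0,0],
  ],
  claw=[1,1,1,1,1,1,1,1,1,1],
)

```text
time_s: 13.9
tcp_pos: [0.6052, 0.296, 0.1992]
eef_rot: [-180.0, -0.0, -0.0]
contact_force: [-0.5, -1.2, -0.5]
gripper_width: 0.0878
gripper_force: 0.0
```

Run:
```python
from h import *
s,c,W=look('wrist',(.605,.297),.05,.045)
print(s['tcp_pos'],s['eef_rot'])
```

```text
wrist n 2234 circ 0.606 0.2962 r 0.0241 mean [0.6065 0.2962 0.05  ] ext [0.046 0.047 0.006]
[0.60518597 0.2960419  0.19924885] [-1.79987938e+02 -1.11541924e-02 -2.25575397e-02]
```

>>> jog_arm(
  travel=[
    [0.002,0,0.1],
    [0.002,0,0.2],
    [0.002,0,0.3],
    [0.002,0,0.364],
    [0.002,0,0.364],
    [0.002,0,0.364],
    [0.002,0,0.364],
    [0.002,0,0.364],
    [0.002,0,0.364],
    [0.002,0,0.364],
  ],
  dr=[
    [0,0,0],
    [0,0,0],
    [0,0,0],
    [0,0,0],
    [0,0,0],
    [0,0,0],
    [0,0,0],
    [0,0,0],
    [0,0,0],
    [0,0,0],
  ],
  claw=[1,1,1,1,1,0.6,0.4,0.4,0.4,0.4],
  newtons=20,
)

```text
time_s: 15.2
tcp_pos: [0.6062, 0.2965, 0.0176]
eef_rot: [-180.0, -0.0, 0.0]
contact_force: [-1.3, -0.5, 3.6]
gripper_width: 0.0476
gripper_force: 20.0
```

>>> jog_arm(
  travel=[
    [0,0,0],
    [0,0,0],
    [0,0,-0.12],
    [0,0,-0.24],
    [0,0,-0.32],
    [0.01,0.1,-0.32],
    [0.022,0.2,-0.32],
    [0.034,0.3,-0.32],
    [0.044,0.395,-0.32],
    [0.044,0.395,-0.32],
  ],
  dr=[
    [0,0,0],
    [0,0,0],
    [0,0,0],
    [0,0,0],
    [0,0,0],
    [0,0,0],
    [0,0,0],
    [0,0,0],
    [0,0,0],
    [0,0,0],
  ],
  claw=[0.4,0.4,0.4,0.4,0.4,0.4,0.4,0.4,0.4,0.4],
)

```text
time_s: 16.45
tcp_pos: [0.6278, 0.0957, 0.1766]
eef_rot: [180.0, 0.1, -0.2]
contact_force: [0.5, 0.9, -0.6]
gripper_width: 0.0476
gripper_force: 20.0
```

Run:
```python
from h import *
s=r.get_state()
print(s['tcp_pos'],s['eef_rot'],s['gripper_width'])
look('wrist',(.628,.0987),s['tcp_pos'][2]+.033,.045)
look('wrist',(.628,.0987),.059,.045)
```

```text
[0.62780378 0.09570192 0.17659206] [ 1.79977552e+02  5.93578118e-02 -2.10478787e-01] 0.0475891774450985
wrist n 7210 circ 0.6386 0.096 r 0.0404 mean [0.6311 0.0959 0.2091] ext [0.047 0.081 0.012]
wrist n 3086 circ 0.6273 0.0988 r 0.0311 mean [0.6361 0.099  0.059 ] ext [0.046 0.061 0.006]
```

>>> jog_arm(
  travel=[
    [0,0,0],
    [0,0,0],
    [0,0,0.06],
    [0,0,0.12],
    [0,0,0.16],
    [0,0,0.18],
    [0,0,0.19],
    [0,0,0.194],
    [0,0,0.196],
    [0,0,0.196],
  ],
  dr=[
    [0,0,0],
    [0,0,0],
    [0,0,0],
    [0,0,0],
    [0,0,0],
    [0,0,0],
    [0,0,0],
    [0,0,0],
    [0,0,0],
    [0,0,0],
  ],
  claw=[0.4,0.4,0.4,0.4,0.4,0.4,0.4,0.4,0.4,0.4],
)

```text
time_s: 17.8
tcp_pos: [0.6283, 0.099, 0.0796]
eef_rot: [-180.0, -0.0, 0.0]
contact_force: [-0.8, 1.3, -0.2]
gripper_width: 0.0476
gripper_force: 20.0
```

>>> jog_arm(
  travel=[
    [0,0,0.003],
    [0,0,0.006],
    [0,0,0.006],
    [0,0,0.006],
    [0,0,0.006],
    [0,0,0.006],
    [0,0,0.006],
    [0,0,0.006],
    [0,0,0.006],
    [0,0,0.006],
  ],
  dr=[
    [0,0,0],
    [0,0,0],
    [0,0,0],
    [0,0,0],
    [0,0,0],
    [0,0,0],
    [0,0,0],
    [0,0,0],
    [0,0,0],
    [0,0,0],
  ],
  claw=[0.4,0.4,0.4,0.4,0.6,0.7,0.8,0.9,1,1],
)

```text
time_s: 19.05
tcp_pos: [0.6281, 0.0989, 0.076]
eef_rot: [180.0, 0.0, 0.0]
contact_force: [-0.3, 0.2, -0.3]
gripper_width: 0.0869
gripper_force: 0.0
```

>>> jog_arm(
  travel=[
    [0,0,-0.05],
    [0,0,-0.12],
    [0,0,-0.24],
    [0,0,-0.3],
    [0,0,-0.3],
    [0,0,-0.3],
    [0,0,-0.3],
    [0,0,-0.3],
    [0,0,-0.3],
    [0,0,-0.3],
  ],
  dr=[
    [0,0,0],
    [0,0,0],
    [0,0,0],
    [0,0,0],
    [0,0,0],
    [0,0,0],
    [0,0,0],
    [0,0,0],
    [0,0,0],
    [0,0,0],
  ],
  claw=[1,1,1,1,1,1,1,1,1,1],
)

```text
time_s: 20.3
tcp_pos: [0.6281, 0.0989, 0.2258]
eef_rot: [180.0, 0.0, 0.0]
contact_force: [-0.2, -0.1, -0.4]
gripper_width: 0.0878
gripper_force: 0.0
```

Run:
```python
from h import *
s,c,W=look('wrist',(.628,.0987),.109,.045,'w3')
look('wrist',(.628,.0987),.059,.045)
print(s['tcp_pos'],s['eef_rot'])
```

```text
wrist n 2734 circ 0.6283 0.0993 r 0.0242 mean [0.6289 0.0991 0.109 ] ext [0.048 0.047 0.006]
wrist n 776 circ 0.627 0.0987 r 0.0311 mean [0.6438 0.0985 0.0593] ext [0.038 0.061 0.01 ]
[0.62806452 0.09885728 0.22579289] [1.79988043e+02 2.28301804e-02 5.38987431e-03]
```

View pics/w3.png

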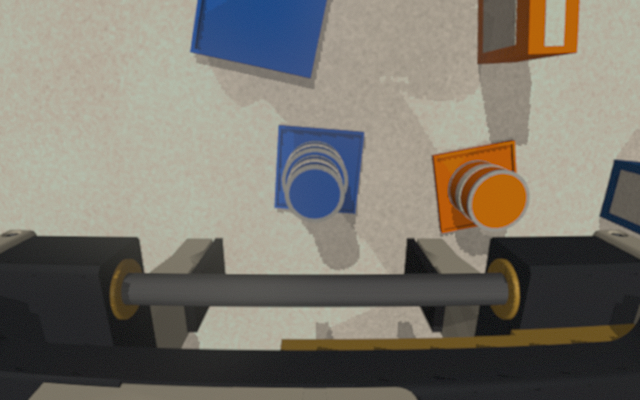

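The blue stack stands at (316,190), centred to about 1 mm. Next is narrow orange.

>>> jog_arm(
  travel=[
    [-0.08,-0.08,0],
    [-0.16,-0.16,0],
    [-0.24,-0.24,0],
    [-0.32,-0.32,0.02],
    [-0.366,-0.374,0.052],
    [-0.366,-0.374,0.052],
    [-0.366,-0.374,0.052],
    [-0.366,-0.374,0.052],
    [-0.366,-0.374,0.052],
    [-0.366,-0.374,0.052],
  ],
  dr=[
    [0,0,0],
    [0,0,0],
    [0,0,0],
    [0,0,0],
    [0,0,0],
    [0,0,0],
    [0,0,0],
    [0,0,0],
    [0,0,0],
    [0,0,0],
  ],
  claw=[1,1,1,1,1,1,1,1,1,1],
)

```text
time_s: 21.65
tcp_pos: [0.4455, 0.2855, 0.2002]
eef_rot: [-180.0, -0.0, -0.1]
contact_force: [0.9, 0.2, 0.2]
gripper_width: 0.0873
gripper_force: 0.0
```

Run:
```python
from h import *
s,c,W=look('wrist',(.445,.286),.05,.045)
print(s['tcp_pos'],s['eef_rot'])
```

```text
wrist n 2213 circ 0.4449 0.2853 r 0.0243 mean [0.4455 0.2853 0.05  ] ext [0.048 0.047 0.006]
[0.44545496 0.28549119 0.20015082] [-1.79991374e+02 -5.71312364e-03 -5.22308090e-02]
```

>>> jog_arm(
  travel=[
    [0,0,0.1],
    [0,0,0.2],
    [0,0,0.3],
    [0,0,0.366],
    [0,0,0.366],
    [0,0,0.366],
    [0,0,0.366],
    [0,0,0.366],
    [0,0,0.366],
    [0,0,0.366],
  ],
  dr=[
    [0,0,0],
    [0,0,0],
    [0,0,0],
    [0,0,0],
    [0,0,0],
    [0,0,0],
    [0,0,0],
    [0,0,0],
    [0,0,0],
    [0,0,0],
  ],
  claw=[1,1,1,1,1,0.6,0.4,0.4,0.4,0.4],
)

```text
time_s: 22.95
tcp_pos: [0.4452, 0.286, 0.0175]
eef_rot: [-180.0, -0.0, 0.0]
contact_force: [-1.2, -0.1, 3.9]
gripper_width: 0.0476
gripper_force: 20.0
```

>>> jog_arm(
  travel=[
    [0,0,0],
    [0,0,-0.12],
    [0,0,-0.24],
    [0,0,-0.32],
    [0.05,0.11,-0.32],
    [0.1,0.22,-0.32],
    [0.15,0.33,-0.32],
    [0.2,0.44,-0.32],
    [0.25,0.55,-0.32],
    [0.3,0.66,-0.32],
  ],
  dr=[
    [0,0,0],
    [0,0,0],
    [0,0,0],
    [0,0,0],
    [0,0,0],
    [0,0,0],
    [0,0,0],
    [0,0,0],
    [0,0,0],
    [0,0,0],
  ],
  claw=[0.4,0.4,0.4,0.4,0.4,0.4,0.4,0.4,0.4,0.4],
)

```text
time_s: 24.2
tcp_pos: [0.5954, -0.0459, 0.1767]
eef_rot: [-180.0, 0.0, 0.0]
contact_force: [0.8, 0.1, -1.4]
gripper_width: 0.0475
gripper_force: 20.0
```

>>> jog_arm(
  travel=[
    [0.026,0.071,0],
    [0.026,0.071,0],
    [0.026,0.071,0],
    [0.026,0.071,0],
    [0.026,0.071,0],
    [0.026,0.071,0],
    [0.026,0.071,0],
    [0.026,0.071,0],
    [0.026,0.071,0],
    [0.026,0.071,0],
  ],
  dr=[
    [0,0,0],
    [0,0,0],
    [0,0,0],
    [0,0,0],
    [0,0,0],
    [0,0,0],
    [0,0,0],
    [0,0,0],
    [0,0,0],
    [0,0,0],
  ],
  claw=[0.4,0.4,0.4,0.4,0.4,0.4,0.4,0.4,0.4,0.4],
)

```text
time_s: 25.45
tcp_pos: [0.6081, -0.0797, 0.177]
eef_rot: [180.0, 0.0, 0.0]
contact_force: [0.8, -0.1, -1.8]
gripper_width: 0.0476
gripper_force: 20.0
```

Run:
```python
from h import *
s=r.get_state()
print(s['tcp_pos'],s['eef_rot'],s['gripper_width'])
look('wrist',(.608,-.08),.059,.045)
```

```text
[ 0.60808728 -0.07966955  0.17703994] [1.79998469e+02 3.47533840e-03 1.92751198e-03] 0.047629044524582394
wrist n 3101 circ 0.6078 -0.0798 r 0.031 mean [ 0.6164 -0.08    0.059 ] ext [0.045 0.061 0.006]
```

Aligned within 1 mm. Lowering, releasing and rising, as with the blue stack.

>>> jog_arm(
  travel=[
    [0,0,0.06],
    [0,0,0.12],
    [0,0,0.16],
    [0,0,0.18],
    [0,0,0.19],
    [0,0,0.196],
    [0,0,0.2],
    [0,0,0.202],
    [0,0,0.202],
    [0,0,0.202],
  ],
  dr=[
    [0,0,0],
    [0,0,0],
    [0,0,0],
    [0,0,0],
    [0,0,0],
    [0,0,0],
    [0,0,0],
    [0,0,0],
    [0,0,0],
    [0,0,0],
  ],
  claw=[0.4,0.4,0.4,0.4,0.4,0.4,0.4,0.4,0.4,0.4],
)

```text
time_s: 26.75
tcp_pos: [0.6084, -0.0796, 0.0766]
eef_rot: [-180.0, -0.0, 0.0]
contact_force: [0.1, 0.8, 2.3]
gripper_width: 0.0478
gripper_force: 20.0
```

>>> jog_arm(
  travel=[
    [0,0,0],
    [0,0,0],
    [0,0,0],
    [0,0,0],
    [0,0,0],
    [0,0,0],
    [0,0,0],
    [0,0,0],
    [0,0,0],
    [0,0,0],
  ],
  dr=[
    [0,0,0],
    [0,0,0],
    [0,0,0],
    [0,0,0],
    [0,0,0],
    [0,0,0],
    [0,0,0],
    [0,0,0],
    [0,0,0],
    [0,0,0],
  ],
  claw=[0.4,0.4,0.4,0.6,0.7,0.8,0.9,1,1,1],
)

```text
time_s: 28.0
tcp_pos: [0.6081, -0.0796, 0.0761]
eef_rot: [-180.0, -0.0, 0.0]
contact_force: [0.6, 0.3, -0.7]
gripper_width: 0.0873
gripper_force: 0.0
```

>>> jog_arm(
  travel=[
    [0,0,-0.05],
    [0,0,-0.12],
    [0,0,-0.24],
    [0,0,-0.3],
    [0,0,-0.3],
    [0,0,-0.3],
    [0,0,-0.3],
    [0,0,-0.3],
    [0,0,-0.3],
    [0,0,-0.3],
  ],
  dr=[
    [0,0,0],
    [0,0,0],
    [0,0,0],
    [0,0,0],
    [0,0,0],
    [0,0,0],
    [0,0,0],
    [0,0,0],
    [0,0,0],
    [0,0,0],
  ],
  claw=[1,1,1,1,1,1,1,1,1,1],
)

```text
time_s: 29.25
tcp_pos: [0.6081, -0.0796, 0.2258]
eef_rot: [180.0, 0.0, 0.0]
contact_force: [0.1, 0.4, -0.3]
gripper_width: 0.0877
gripper_force: 0.0
```

Run:
```python
from h import *
s,c,W=look('wrist',(.608,-.08),.109,.045)
look('wrist',(.628,.0987),.109,.045)
save(r.capture('scene'),'s2')
print(s['tcp_pos'],s['eef_rot'])
```

```text
wrist n 2748 circ 0.6083 -0.0794 r 0.0243 mean [ 0.6089 -0.0795  0.109 ] ext [0.047 0.047 0.006]
wrist n 2657 circ 0.6273 0.099 r 0.0248 mean [0.6281 0.098  0.1091] ext [0.047 0.049 0.009]
[ 0.60809381 -0.07963996  0.22583039] [1.79993546e+02 2.12056759e-02 6.10813708e-03]
```

View pics/s2.png

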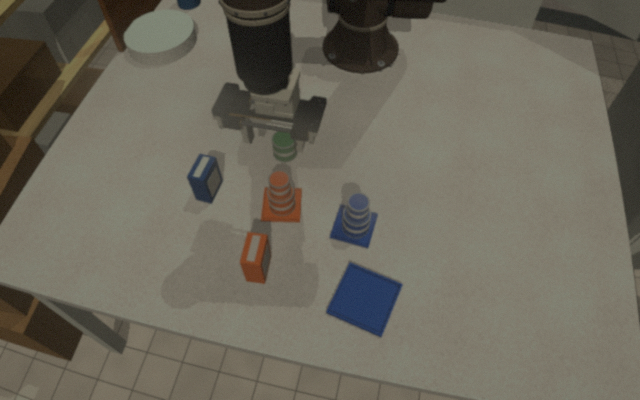

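Both stacks stand upright, orange at (281,195) and blue at (356,217). The green tin and the cartons haven't moved and the gripper is clear, so I'm handing in.

```bash
python3 -c "
from plant import r
print(r.close_job())"
```

```text
the job is handed in; nothing more can be done
None
```

I stacked the blue and orange tins in their own trays, each narrow tin centred on its wide one to about 1 mm, left the green tin and both cartons untouched, and handed the job in at about 29 s; no verdict came back.

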